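# Pin the blow-off nozzle and set its air valve

### The job

Get the air blow-off station ready: first push the yellow-headed hinge pin down through the fork and nozzle lug until its head sits fully home on the fork. Then turn the red valve wheel clockwise by its black crank handle until it is closed against its stop, back it off exactly two full turns counterclockwise, and finish still gripping the handle there, at rest, so that the setting cannot move. Leave the copper relief panel, the hammer and the flask where they are.

Things in the scene. Friction and masses are not known exactly. Their poses are not given: they have to be found in the camera images.
- station: The fixed air station: blue base plate 130 x 320 x 12 mm; origin at the centre of its underside on the bench, z up, long side along its y. In this frame the red wheel's axis is 100 mm to +y and the grey fork with the pin 100 mm to -y; between them a low copper pipe and a gauge (top 89 mm above the bench). It starts turned by up to 0.4 rad either way.
- wheel_center (a point): Centre of the red valve wheel on its vertical axis, at the height of the rim, 100 mm above the bench. The rim is a ring of 60 mm radius made of 14 mm thick bar, with four spokes; its top is 107 mm above the bench.
- valve (a joint): Angle of the red wheel in rad: 0 = closed on its hard stop; grows counterclockwise seen from above (opening); 12.566 = two turns open; end 19.5. At value v the crank handle lies from the axis in the direction station yaw + pi + v, so at whole turns it is on the station's -x side. Starts at 1.6 to 5.0. Turning takes about 2 N at the handle (0.10 N m); it stays where left.
- spinner: The black upright crank handle on the wheel rim, 60 mm from the wheel axis: round, 22 mm thick, 50 mm tall, from 113 to 163 mm above the bench; origin at its middle, 138 mm above the bench. It spins freely on its own vertical post, so a gripper holding it may keep its own heading while it circles round the axis.
- pin (a joint): How far the pin's head stands proud of the fork, in m: 0 = head fully seated on the fork; it starts between 0.022 and 0.040, already started in the holes. It slides down only against a friction of 7 N (plus 15 N per m/s) and stays where it is left.
- pin_head (a point): Centre of the top face of the hinge pin's yellow head, a disc 28 mm across and 9 mm thick, on a 12 mm steel pin, upright. When seated this point is 109 mm above the bench.
- fork_top (a point): Centre of the hole in the top face of the grey fork (50 x 50 mm), 100 mm above the bench; the head seats here. From the fork a copper nozzle pipe runs 170 mm to the station's -y, at most 90 mm above the bench.
- relief: Bystander: loose copper relief panel 100 x 110 mm, up to 20 mm high, lying under the nozzle; origin at the centre of its underside.
- hammer: Bystander: loose hammer lying on the bench beyond the station; origin at its underside.
- flask: Bystander: dark red steel flask, 62 mm across, 150 mm tall, standing beside the valve; origin at the centre of its underside.

How it is judged:
By the outcome, as a careful person would: the job done as asked, in the order asked, and still so for the second after the job is handed in, while the arm keeps its last pose, push and grip.
It also fails if it takes over 64 s, if anything falls off the work surface, if the arm or the gripper's body presses on something with over 40 N, if the wrist force passes 120 N, or if a joint passes its speed limit or range.

### The arm

A 6-joint arm with a two-finger parallel gripper is mounted at the origin on the work surface. World frame = base frame: x ahead of the robot, y to its left, z up, the work surface at z = 0. Lengths are in m, angles in rad, forces in N, time in s.
With the tool pointing down it reaches from about 0.275 to 0.725 m from the base axis. Payload 15.9 kg.
Tool frame: the origin (TCP) lies on the mounting face of the last link; the fingertips stand 173 mm ahead of it and the grasp point (between the pads) lies 155 mm ahead of it (grasp_offset is the distance from the TCP to the grasp point, in m); z points along the fingers, x is the direction in which the jaws open and shut, and the axes are right-handed (so a half turn about z gives the same grasp; the last joint's range is limited). The gripper opens to 85 mm and grips with 20 to 120 N. Pads are 22 mm wide; open, the fingers measure 114 mm over their backs; the gripper's body (76 mm by 85 mm) begins 54 mm behind the grasp point. The pads swing forward as they close: fully open they stand 13 mm farther back than shut.
Start: joints at [-1.1, 0.213, -0.034, 1.323, 0, 1.571], TCP at [0.227, -0.446, 0.405] pointing down, gripper open.
Joint ranges: [-2.98, 2.98], [-0.74, 1.72], [-1.14, 1.35], [-2.1, 2.04], [-1.57, 1.44], [-3.14, 3.14]. Speed limits (rad/s): [1.89, 1.89, 2.39, 2.57, 3.14, 3.14].

### API

Orientations are given as a rotation vector (axis times angle).
In Python, from plant import read_state, camera, camera_info, job_done, cut_out, grasp_offset gives the robot as it stands. The module is installed in compiled form; this text tells all that it offers.
- The arm moves only by the tool play_rows, never from a script. Its arguments are lists of equal length, an entry for each row: "travel": the shift along the tool's x, y, z in m, a list of three; "twist": the turn about the tool's z in degrees. A call has 1 to 8 rows; each row is the pose to reach, as a shift and turn from the pose measured when the call began, along the tool's axes at that moment; what a row does not reach only later rows make up. A row lasts 1/8 s, in which the tool goes at most 62.5 mm and 10.7 degrees, less where a joint would pass 70% of its speed; a pose out of reach is approached as far as the arm can. A call with a gripper value outside its range is refused whole. "jaw" is the closure, from 0 (fully open) to 1 (shut), set as the call begins (left out, the last holds). The fingers move at their own pace and stop on an object; the grip force is fixed at half the most. Time passes only in rows, so rows that repeat a pose let the fingers close. It gives the time, the measured TCP pose, the force and the opening at its end, in the units of the state.
- read_state(): the state, without advancing time (a new reading comes with each control period).
- camera(name): name is "side" or "top" or "wrist"; returns the picture (400x640x3 uint8, blue, green, red); there is no depth.
- camera_info(name): a dict with "vfov" (degrees; the focal length in pixels is half the picture's height over the tangent of half this angle, whatever the lens; pixels are square), "cx", "cy" (the principal point, pixels), "R" (3x3) and "t" (3): a world point X has camera coordinates R X + t; the wrist camera has in their place "mount" (4x4, takes a point from camera to tool coordinates, whose origin is the TCP and whose axes are the tool frame's). Camera axes: x right, y down, z forward; pixel columns grow to the right and rows downward; lengths in m; the calibration is good to about 2 mm. A picture is of the moment at which its call begins: read the wrist's pose just before it. camera_info takes no time and is no camera call.
- job_done(): hands the job in, once; it reports no verdict.
Trained networks look in the newest picture that a camera, given by its name, has taken for a name from the list of things; names that differ only in an ending like _2 or _b are one class to them, and where a whole thing is asked for, a point or a joint stands for the part that bears it (a point fixed in the world has none). Each returns a list of dicts, best first, with "conf" (0 to 1); they miss things now and then, are a little off and sometimes report something else, mostly with a low value. They report only what shows in the picture. A call takes as long as a camera call.
- cut_out(camera, query): "pixels" (400x640 bool, what is visible of it) and "extent" ([centre column, centre row, width, height] in pixels, round what is visible of it).
The state is a dict: "time": time; "joint_pos": joint angles; "qd": joint speeds; "effort": joint torques, N m; "tool_pos": TCP position; "tool_rot": TCP orientation; "ft_force": force on the tool from outside, world axes, zero at the start; "wrist_torque": the same for the moment, N m; "grip_width": finger opening in m.
Only numpy, scipy, OpenCV 4.12 (cv2) and the standard library are available. Lean on these libraries where they do the work, as an engineer would, in place of code of your own. Each camera call takes 0.05 s, during which the arm holds its last target. There are 200 camera calls.

## Working session

There is one attempt and no reset: what is moved stays moved. The work goes in short steps, Python scripts to look and compute and a tool call to move; the robot and the scene stay as the last step left them, time stands still between calls to the robot, and variables do not carry over. Pictures are saved under pics/ and viewed, about 8 in all and at most 12, crops included, and the job is handed in when it is done.

Besides the shell and the picture viewer there is one more tool, called by a JSON object that holds its "fn" and its "kwargs". play_rows: Moves the arm, as the interface text tells. Its arguments: {"type":"object","properties":{"travel":{"type":"array"},"twist":{"type":"array"},"jaw":{"type":"number"}},"required":["travel","twist"]}

```bash
mkdir -p pics; cat > h.py <<'E'
import numpy as np, cv2
from plant import *
from scipy.spatial.transform import Rotation as Ro
def cam(name, st=None):
    i=camera_info(name); f=200/np.tan(np.radians(i['vfov'])/2)
    if 'R' in i: R=np.array(i['R']);t=np.array(i['t'])
    else:
        T=np.eye(4);T[:3,:3]=Ro.from_rotvec(st['tool_rot']).as_matrix();T[:3,3]=st['tool_pos']
        M=np.linalg.inv(T@np.array(i['mount']));R=M[:3,:3];t=M[:3,3]
    return f,i['cx'],i['cy'],R,t
def at_z(c,u,v,z):
    f,cx,cy,R,t=c; d=R.T@np.array([(u-cx)/f,(v-cy)/f,1]); o=-R.T@t
    return o+d*(z-o[2])/d[2]
def proj(c,X):
    f,cx,cy,R,t=c; p=R@np.array(X)+t; return np.array([f*p[0]/p[2]+cx,f*p[1]/p[2]+cy])
E
python3 - <<'E'
from h import *
s=read_state();print(s); print(grasp_offset if not callable(grasp_offset) else grasp_offset())
for n in ['top','side']:
    im=camera(n); cv2.imwrite(f'pics/{n}0.png',im); c=cam(n); print(n,c[0],c[1:3],'pos',-c[3].T@c[4])
    for q in ['station','valve','spinner','pin','pin_head','fork_top','flask','hammer','relief']:
        for r in cut_out(n,q)[:2]:
            print(q,round(r['conf'],2),np.round(r['extent'],1), [np.round(at_z(c,*r['extent'][:2],z)[:2],3) for z in (.0,.1,.138)])
E
```

```text
{'time': 0.0, 'joint_pos': array([-1.10000908e+00,  2.13372644e-01, -3.50348109e-02,  1.32351437e+00,
        1.39701847e-05,  1.57078333e+00]), 'qd': array([ 4.93795884e-04,  2.54119418e-04, -1.06410166e-03, -9.61072106e-05,
       -1.95822355e-05,  1.74757814e-03]), 'effort': array([ 4.46649967e-03, -6.86168146e+01,  4.87113869e+01,  1.74657104e-02,
        2.95075488e-04,  2.79630808e-05]), 'tool_pos': array([ 0.2267317 , -0.44547893,  0.40421746]), 'tool_rot': array([-2.67777599e+00,  1.64175123e+00,  1.49543928e-03]), 'ft_force': array([-0.34381728,  0.77544586,  0.01706995]), 'wrist_torque': array([0.02619283, 0.01555947, 0.02824947]), 'grip_width': 0.08553830413735024}
0.1547
top 455.379231478384 (325.9760445211816, 196.77673713720245) pos [0.4526456  0.06305259 1.23300466]
station 0.77 [347.5 209.4 178.2  59.9] [array([0.557, 0.029]), array([0.549, 0.032]), array([0.545, 0.033])]
valve 0.82 [285.3 206.6  55.   55.6] [array([0.567, 0.198]), array([0.558, 0.187]), array([0.554, 0.183])]
spinner 0.61 [424.6 221.5  41.3  38.8] [array([ 0.522, -0.178]), array([ 0.516, -0.159]), ar
[... 1410 characters left out ...]
 , -0.051]), array([ 0.543, -0.004])]
pin_head 0.64 [343.2 163.9  11.7  16.1] [array([ 0.569, -0.191]), array([ 0.551, -0.064]), array([ 0.544, -0.015])]
fork_top 0.95 [326.9 212.9  84.7 144.5] [array([0.572, 0.021]), array([0.553, 0.123]), array([0.546, 0.162])]
flask 0.78 [270.4 324.   29.8  70.2] [array([0.616, 0.371]), array([0.592, 0.432]), array([0.583, 0.455])]
hammer 0.87 [248.4 229.   68.7  77.7] [array([0.75 , 0.125]), array([0.71 , 0.214]), array([0.695, 0.248])]
hammer 0.23 [329.2 213.5  80.9 138.3] [array([0.566, 0.022]), array([0.548, 0.124]), array([0.541, 0.163])]
relief 0.57 [366.7 167.5  26.8  29. ] [array([ 0.5  , -0.191]), array([ 0.49 , -0.064]), array([ 0.486, -0.015])]
```

```bash
python3 - <<'E'
from h import *
a=cv2.imread('pics/top0.png')[110:260,170:470]; b=cv2.imread('pics/side0.png')[120:370,200:420]
a=cv2.resize(a,None,fx=2.6,fy=2.6,interpolation=cv2.INTER_CUBIC)[:, :780]
cv2.imwrite('pics/t1.png',a); cv2.imwrite('pics/s1.png',cv2.resize(b,None,fx=2.4,fy=2.4,interpolation=cv2.INTER_CUBIC))
E
```

```text
(no output)
```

View pics/t1.png

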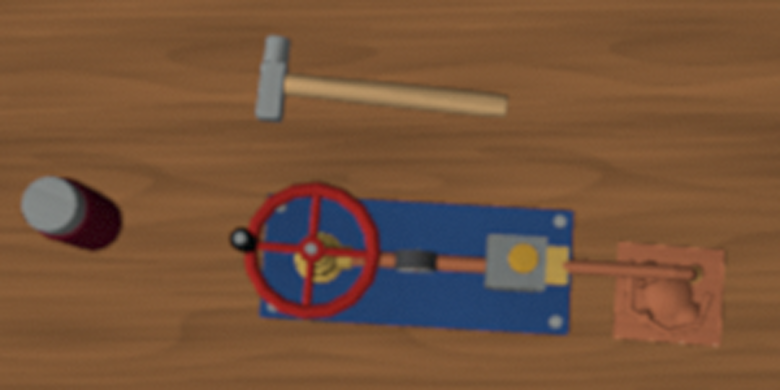

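View pics/s1.png

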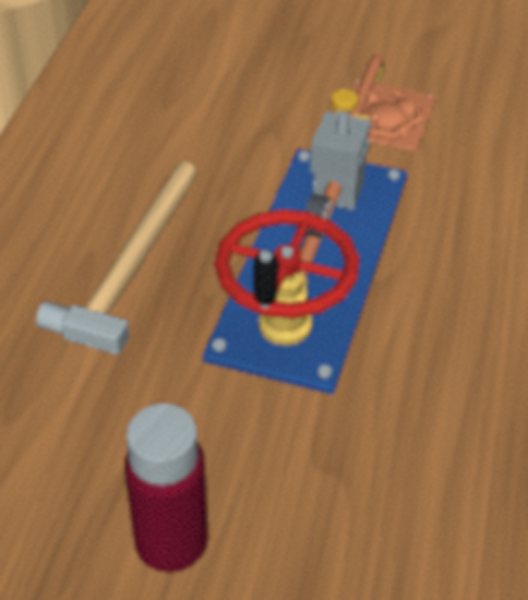

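The top view shows the wheel hub at about (290,206), the handle at (262,201), the pin head at (371,210) and the plate corners. The side view shows the pin head at about (343,161) and the handle upright at the rim. Next I fit the station pose to both views.

```bash
python3 - <<'E'
from h import *
from scipy.optimize import least_squares
ct,cs=cam('top'),cam('side')
T=lambda x,y:np.array([170+x/2.6,110+y/2.6]); S=lambda x,y:np.array([200+x/2.4,120+y/2.4])
obs=[(ct,T(260,318),(-.065,.16,.012)),(ct,T(573,210),(.065,-.16,.012)),(ct,T(570,334),(-.065,-.16,.012)),
(ct,T(312,250),(0,.1,.107)),(ct,T(516,262),(0,-.1,.100)),
(cs,S(204,360),(.065,.16,.012)),(cs,S(333,391),(-.065,.16,.012)),(cs,S(408,170),(-.065,-.16,.012)),(cs,S(287,262),(0,.1,.1))]
def W(p,X):
    c,s=np.cos(p[2]),np.sin(p[2]); return np.array([p[0]+c*X[0]-s*X[1],p[1]+s*X[0]+c*X[1],X[2]])
fun=lambda p:np.concatenate([proj(c,W(p,X))-o for c,o,X in obs])
r=least_squares(fun,[.55,.05,0],loss='soft_l1');p=r.x;print(p,np.round(fun(p).reshape(-1,2),1).tolist())
print('wheel',W(p,(0,.1,.1)),'fork',W(p,(0,-.1,.1)))
# handle & pin head
hw=[at_z(ct,*T(239,238),.163),at_z(cs,*S(265,257),.163)]
print('handle',hw, [np.linalg.norm((h-W(p,(0,.1,.1)))[:2]) for h in hw],[ (np.arctan2(*(h-W(p,(0,.1,.1)))[[1,0]])-p[2]-np.pi)%(2*np.pi) for h in hw])
g=lambda X:np.concatenate([proj(ct,X)-T(523,258.5),proj(cs,X)-S(344,97)])
r=least_squares(g,[.55,-.03,.13]);print('pin head',r.x,g(r.x))
E
```

```text
[ 0.55115353  0.07724018 -0.06431102] [[-1.1, 0.2], [-0.1, -0.3], [-0.8, 0.3], [-0.9, 0.1], [0.9, -0.1], [-1.0, -1.8], [1.0, -0.8], [-0.2, -0.1], [0.3, -0.0]]
wheel [0.5575802  0.17703345 0.1       ] fork [ 0.54472686 -0.0225531   0.1       ]
handle [array([0.5644431 , 0.23586899, 0.163     ]), array([0.56515625, 0.23573067, 0.163     ])] [np.float64(0.05923445144389827), np.float64(0.05918411573221552)] [np.float64(4.66057933224269), np.float64(4.648339743668045)]
pin head [ 0.54464416 -0.02363181  0.1422762 ] [-0.01999636 -0.20445904  0.20607974  0.03409656]
```

```bash
cat >> h.py <<'E'
def to(*ts):
    s=read_state(); R=Ro.from_rotvec(s['tool_rot']).as_matrix()
    print('pos',np.round(s['tool_pos'],4),'t',round(s['time'],2),'F',np.round(s['ft_force'],1),'w',round(s['grip_width'],4),'ax',np.round(R[:,0],3),'az',np.round(R[:,2],3),'q',np.round(s['joint_pos'],2))
    for t in ts: print(np.round(1000*R.T@(np.array(t)-s['tool_pos']),1).tolist(),'mm')
E
python3 -c "
from h import *
to((.5446,-.0233,.36))"
```

```text
pos [ 0.2268 -0.4456  0.4047] t 1.0 F [ 0.3  0.2 -0.1] w 0.0851 ax [ 0.454 -0.891 -0.   ] az [-0.  0. -1.] q [-1.1   0.21 -0.03  1.32 -0.    1.57]
[-232.2, -474.8, 44.7] mm
```

{"fn": "play_rows", "kwargs": {"travel": [[-26, -53, 5], [-52, -106, 10], [-78, -159, 15], [-104, -212, 20], [-130, -265, 25], [-156, -318, 30], [-182, -371, 35], [-208, -424, 40]], "twist": [0, 0, 0, 0, 0, 0, 0, 0], "jaw": 1}}

```text
time: 2.0
tool_pos: [0.5269, -0.0452, 0.3625]
tool_rot: [-2.678, 1.642, -0.001]
ft_force: [0.7, -0.8, 0.3]
grip_width: 0.0003
```

I sent that call in mm where the unit is m. The 62.5 mm per row clamp kept it on the same line, so no harm came of it. I'll use metres from here.

```bash
python3 - <<'E'
from h import *
to((.5446,-.0233,.335))
s=read_state(); im=camera('wrist'); c=cam('wrist',s)
for q in ['pin_head','pin','fork_top']:
    for r in cut_out('wrist',q)[:2]: print(q,r['conf'],np.round(r['extent'],1),at_z(c,*r['extent'][:2],.142))
hsv=cv2.cvtColor(im,cv2.COLOR_BGR2HSV); cv2.imwrite('pics/w1.png',im)
print(proj(c,(.5446,-.0233,.142)))
E
```

```text
pos [ 0.5269 -0.0452  0.3625] t 2.0 F [ 0.7 -0.8  0.3] w 0.0003 ax [ 0.454 -0.891  0.   ] az [ 0.001 -0.    -1.   ] q [-0.09  0.28 -0.05  1.24 -0.    2.59]
[-11.5, -25.7, 27.5] mm
pin_head 0.6 [299.  179.8  43.6  41.5] [ 0.54535921 -0.02263674  0.142     ]
pin 0.6 [299.2 178.6  43.   40.2] [ 0.54616744 -0.02239077  0.142     ]
fork_top 0.94 [228.7 132.  457.4 262. ] [0.55297398 0.03228296 0.142     ]
[299.38047619 181.20745704]
```

View pics/w1.png

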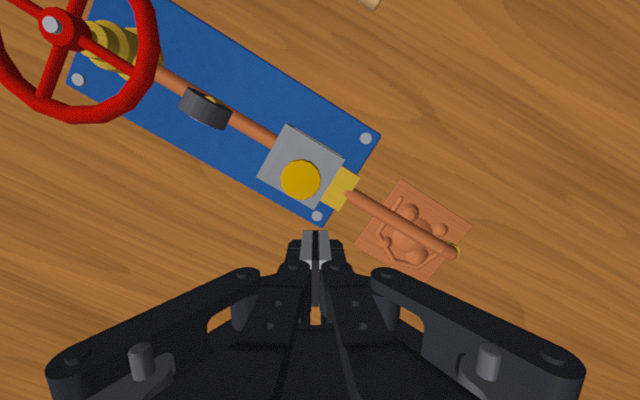

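The wrist view shows the yellow head at (300,179), which agrees with the fit to about 1 mm.

{"fn": "play_rows", "kwargs": {"travel": [[-0.006, -0.013, 0.01], [-0.0117, -0.0265, 0.02], [-0.0117, -0.0265, 0.03], [-0.0117, -0.0265, 0.038], [-0.0117, -0.0265, 0.046], [-0.0117, -0.0265, 0.052], [-0.0117, -0.0265, 0.058], [-0.0117, -0.0265, 0.062]], "twist": [0, 0, 0, 0, 0, 0, 0, 0]}}

```text
time: 3.2
tool_pos: [0.5441, -0.0241, 0.3001]
tool_rot: [2.679, -1.639, -0.001]
ft_force: [-2.0, -1.0, 6.6]
grip_width: 0.0001
```

{"fn": "play_rows", "kwargs": {"travel": [[0, 0, 0.004], [0, 0, 0.008], [0, 0, 0.012], [0, 0, 0.015], [0, 0, 0.017], [0, 0, 0.017]], "twist": [0, 0, 0, 0, 0, 0]}}

```text
time: 3.95
tool_pos: [0.544, -0.0242, 0.283]
tool_rot: [2.679, -1.64, -0.0]
ft_force: [0.3, 0.6, 0.3]
grip_width: -0.0001
```

{"fn": "play_rows", "kwargs": {"travel": [[0, 0, 0.001], [0, 0, 0.002], [0, 0, 0.003]], "twist": [0, 0, 0]}}

```text
time: 4.32
tool_pos: [0.5439, -0.0243, 0.282]
tool_rot: [-2.679, 1.64, -0.002]
ft_force: [-17.4, 1.4, 45.8]
grip_width: -0.0001
```

The force jumped to 46 N with the fingertips at z = 0.109, the seated height. Next I lift, turn the jaws along world x and look at the handle.

{"fn": "play_rows", "kwargs": {"travel": [[0, 0, -0.04], [0, 0, -0.09], [-0.02, -0.013, -0.13], [-0.05, -0.03, -0.138], [-0.09, -0.055, -0.138], [-0.122, -0.078, -0.138], [-0.122, -0.078, -0.138], [-0.122, -0.078, -0.138]], "twist": [0, -10, -20, -30, -40, -50, -60, -63], "jaw": 0}}

```text
time: 5.32
tool_pos: [0.5577, 0.1203, 0.4197]
tool_rot: [3.141, 0.009, 0.002]
ft_force: [0.6, 0.8, 0.3]
grip_width: 0.0858
```

```bash
python3 - <<'E'
from h import *
to()
s=read_state(); im=camera('wrist'); c=cam('wrist',s); cv2.imwrite('pics/w2.png',im)
for q,z in [('spinner',.163),('valve',.1),('pin_head',.109)]:
    for r in cut_out('wrist',q)[:2]: print(q,r['conf'],np.round(r['extent'],1),at_z(c,*r['extent'][:2],z))
print(proj(c,(.5648,.2358,.163)),proj(c,(.5576,.177,.107)))
im=camera('side')
c=cam('side');
for r in cut_out('side','pin_head')[:1]: print(np.round(r['extent'],1),proj(c,(.545,-.0233,.1045)))
E
```

```text
pos [0.5577 0.1203 0.4197] t 5.33 F [0.6 0.8 0.3] w 0.0858 ax [1.    0.006 0.001] az [ 0.001 -0.    -1.   ] q [ 0.21  0.36  0.2   1.41 -0.    1.78]
spinner 0.64 [326.1  59.   26.4  37.9] [0.5641886  0.23083676 0.163     ]
valve 0.96 [320.1 117.5 138.  158. ] [0.56134042 0.19086089 0.1       ]
pin_head 0.82 [303.4 311.4  24.6  22.5] [ 0.54445757 -0.02304489  0.109     ]
[327.0566296   51.53069607] [316.20954717 132.19052023]
[342.8 171.4  13.4   7.2] [342.56823458 172.54194485]
```

View pics/w2.png

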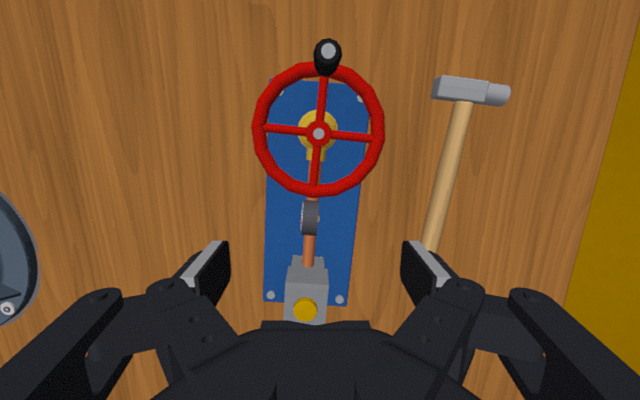

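The handle top is at (328,50), the hub at (318.5,133) and the pin head at (305,309). In the side view the head sits at row 171.4, against 172.5 predicted for seated.

```bash
python3 - <<'E'
from h import *
s=read_state(); c=cam('wrist',s); im=cv2.imread('pics/w2.png')
print(at_z(c,328,50,.163),at_z(c,318.5,133,.107))
b,g,r=[im[:,:,i].astype(int) for i in range(3)]
m=((r>110)&(g<60)&(b<60)).astype(np.uint8); cs,_=cv2.findContours(m,0,1); k=max(cs,key=cv2.contourArea)
P=np.array([at_z(c,*q[0],.1)[:2] for q in k if q[0][1]>75])
from scipy.optimize import least_squares
r=least_squares(lambda p:np.hypot(*(P-p[:2]).T)-p[2],[.557,.177,.067],loss='soft_l1',f_scale=.001);print('ring',r.x)
to((.565,.2355,.36),(.565,.2355,.298))
E
```

```text
[0.56621428 0.23618394 0.163     ] [0.56021523 0.17558567 0.107     ]
ring [0.55822454 0.16804523 0.05897242]
pos [0.5577 0.1197 0.42  ] t 5.62 F [ 0.5 -0.5  0.6] w 0.0854 ax [ 1.    -0.     0.002] az [ 0.002 -0.    -1.   ] q [ 0.21  0.36  0.2   1.41 -0.    1.78]
[7.2, -115.9, 60.0] mm
[7.1, -115.9, 122.0] mm
```

{"fn": "play_rows", "kwargs": {"travel": [[0.002, -0.03, 0.0], [0.005, -0.075, 0.02], [0.0078, -0.1163, 0.04], [0.0078, -0.1163, 0.07], [0.0078, -0.1163, 0.1], [0.0078, -0.1163, 0.12], [0.0078, -0.1163, 0.127], [0.0078, -0.1163, 0.127]], "twist": [0, 0, 0, 0, 0, 0, 0, 0]}}

```text
time: 6.62
tool_pos: [0.5658, 0.2358, 0.2932]
tool_rot: [3.141, -0.002, 0.002]
ft_force: [0.7, -0.6, 0.4]
grip_width: 0.0856
```

{"fn": "play_rows", "kwargs": {"travel": [[0, 0, 0], [0, 0, 0], [0, 0, 0], [0, 0, 0], [0, 0, 0], [0, 0, 0]], "twist": [0, 0, 0, 0, 0, 0], "jaw": 1}}

```text
time: 7.38
tool_pos: [0.5659, 0.2358, 0.2936]
tool_rot: [-3.142, 0.002, -0.004]
ft_force: [-0.8, 0.0, 5.1]
grip_width: 0.0205
```

```bash
python3 - <<'E'
from h import *
to()
im=camera('side'); cv2.imwrite('pics/s2.png',cv2.resize(im[150:330,220:440],None,fx=2.5,fy=2.5))
E
```

```text
pos [0.5659 0.2358 0.2936] t 7.38 F [-0.8  0.   5.1] w 0.0205 ax [ 1.    -0.001  0.002] az [ 0.002  0.    -1.   ] q [ 0.4   0.48  0.07  1.15 -0.    1.97]
```

View pics/s2.png

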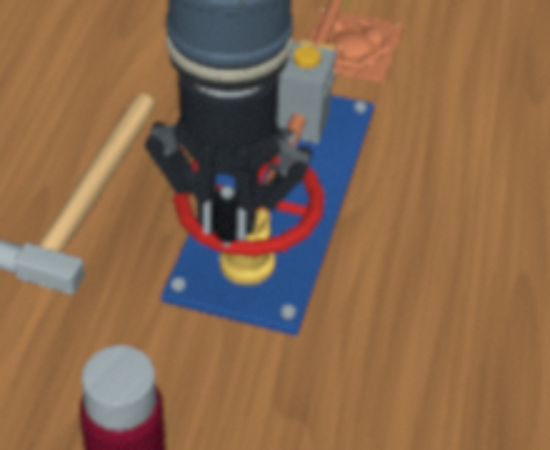

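The handle is gripped (20.5 mm opening) with the fingers clear of the rim. I'll start with a short clockwise arc to check the centre estimate.

```bash
cat >> h.py <<'E'
import json,sys,os
def arc(C,degs,r=.06,z=.2935):
    """rows around C to angles start+degs (ccw +), from measured pose"""
    s=read_state(); R=Ro.from_rotvec(s['tool_rot']).as_matrix(); p=s['tool_pos']
    a0=np.arctan2(p[1]-C[1],p[0]-C[0]); print('angle',round(np.degrees(a0),2),'rad',round(np.hypot(p[1]-C[1],p[0]-C[0]),4),'F',np.round(s['ft_force'],1),'q',np.round(s['joint_pos'],2))
    with open('log.txt','a') as f: f.write(json.dumps([*p.tolist(),*s['ft_force'].tolist()])+'\n')
    rows=[np.round(R.T@(np.array([C[0]+r*np.cos(a),C[1]+r*np.sin(a),z])-p),4).tolist() for a in a0+np.radians(degs)]
    print(rows)
E
python3 -c "
from h import *
arc((.559,.1765),-7.5*np.arange(1,9))"
```

```text
angle 83.38 rad 0.0598 F [-0.6 -0.   5.7] q [ 0.4   0.48  0.07  1.15 -0.    1.97]
[[0.0077, 0.0012, 0.0002], [0.0152, 0.0036, 0.0002], [0.0223, 0.0069, 0.0002], [0.0289, 0.0112, 0.0002], [0.0349, 0.0163, 0.0002], [0.0402, 0.0221, 0.0002], [0.0446, 0.0285, 0.0003], [0.0482, 0.0355, 0.0003]]
```

{"fn": "play_rows", "kwargs": {"travel": [[0.0077, 0.0012, 0], [0.0152, 0.0036, 0], [0.0223, 0.0069, 0], [0.0289, 0.0112, 0], [0.0349, 0.0163, 0], [0.0402, 0.0221, 0], [0.0446, 0.0285, 0], [0.0482, 0.0355, 0]], "twist": [0, 0, 0, 0, 0, 0, 0, 0]}}

```text
time: 8.43
tool_pos: [0.6151, 0.2001, 0.2937]
tool_rot: [-3.141, 0.002, -0.006]
ft_force: [6.2, 4.8, -1.4]
grip_width: 0.0207
```

```bash
python3 -c "
from h import *
arc((.559,.1765),-15*np.arange(1,9))"
```

```text
angle 22.85 rad 0.0609 F [ 6.2  4.8 -1.4] q [ 0.31  0.55  0.18  1.19 -0.    1.89]
[[0.0034, 0.0154, 0.0002], [0.0035, 0.0311, 0.0002], [-0.0005, 0.0463, 0.0002], [-0.0082, 0.0599, 0.0002], [-0.0192, 0.071, 0.0001], [-0.0327, 0.079, 0.0001], [-0.0478, 0.0831, -0.0], [-0.0635, 0.0832, -0.0001]]
```

```bash
python3 -c "
from h import *
arc((.5602,.1769),-15*np.arange(1,9))"
```

```text
angle 22.95 rad 0.0596 F [ 6.2  4.8 -1.4] q [ 0.31  0.55  0.18  1.19 -0.    1.89]
[[0.0046, 0.0149, 0.0002], [0.0047, 0.0306, 0.0002], [0.0008, 0.0458, 0.0002], [-0.0069, 0.0594, 0.0002], [-0.0179, 0.0706, 0.0001], [-0.0314, 0.0785, 0.0001], [-0.0465, 0.0827, -0.0], [-0.0622, 0.0828, -0.0001]]
```

{"fn": "play_rows", "kwargs": {"travel": [[0.0046, 0.0149, 0], [0.0047, 0.0306, 0], [0.0008, 0.0458, 0], [-0.0069, 0.0594, 0], [-0.0179, 0.0706, 0], [-0.0314, 0.0785, 0], [-0.0465, 0.0827, 0], [-0.0622, 0.0828, 0]], "twist": [0, 0, 0, 0, 0, 0, 0, 0]}}

```text
time: 9.43
tool_pos: [0.5521, 0.1164, 0.2937]
tool_rot: [-3.141, 0.003, -0.007]
ft_force: [3.2, 8.5, 2.9]
grip_width: 0.0206
```

```bash
python3 -c "
from h import *
arc((.5602,.1769),-9*np.arange(1,9))"
```

```text
angle -97.6 rad 0.061 F [3.2 8.5 2.9] q [ 0.21  0.38 -0.08  1.1  -0.    1.78]
[[-0.0091, -0.0029, 0.0001], [-0.0179, -0.0063, 0.0001], [-0.026, -0.011, 0.0], [-0.0333, -0.017, 0.0], [-0.0396, -0.0239, -0.0], [-0.0448, -0.0318, -0.0], [-0.0486, -0.0404, -0.0001], [-0.051, -0.0495, -0.0001]]
```

```bash
python3 -c "
from h import *
arc((.5596,.177),-9*np.arange(1,9))"
```

```text
angle -97.03 rad 0.061 F [3.2 8.5 2.9] q [ 0.21  0.38 -0.08  1.1  -0.    1.78]
[[-0.0091, -0.0029, 0.0001], [-0.0179, -0.0062, 0.0001], [-0.0261, -0.0108, 0.0], [-0.0335, -0.0166, 0.0], [-0.0399, -0.0236, -0.0], [-0.0451, -0.0314, -0.0], [-0.049, -0.04, -0.0001], [-0.0515, -0.0491, -0.0001]]
```

{"fn": "play_rows", "kwargs": {"travel": [[-0.0091, -0.0029, 0], [-0.0179, -0.0062, 0], [-0.0261, -0.0108, 0], [-0.0335, -0.0166, 0], [-0.0399, -0.0236, 0], [-0.0451, -0.0314, 0], [-0.049, -0.04, 0], [-0.0515, -0.0491, 0]], "twist": [0, 0, 0, 0, 0, 0, 0, 0]}}

```text
time: 10.42
tool_pos: [0.5007, 0.1663, 0.2936]
tool_rot: [-3.141, 0.003, -0.009]
ft_force: [5.8, -1.9, 2.6]
grip_width: 0.0204
```

```bash
python3 -c "
from h import *
arc((.5596,.177),[-4,-8,-10,-12,-14,-15,-15,-15]);to()"
```

```text
angle -169.66 rad 0.0598 F [ 5.8 -1.9  2.6] q [ 0.32  0.31 -0.19  1.07 -0.    1.89]
[[-0.0008, -0.0041, 0.0001], [-0.0011, -0.0083, 0.0001], [-0.0012, -0.0104, 0.0001], [-0.0011, -0.0125, 0.0001], [-0.001, -0.0146, 0.0001], [-0.001, -0.0156, 0.0001], [-0.001, -0.0156, 0.0001], [-0.001, -0.0156, 0.0001]]
pos [0.5007 0.1663 0.2936] t 10.43 F [ 5.8 -1.9  2.6] w 0.0204 ax [ 1.    -0.002  0.005] az [ 0.005  0.    -1.   ] q [ 0.32  0.31 -0.19  1.07 -0.    1.89]
```

{"fn": "play_rows", "kwargs": {"travel": [[-0.0008, -0.0041, 0], [-0.0011, -0.0083, 0], [-0.0012, -0.0104, 0], [-0.0011, -0.0125, 0], [-0.001, -0.0135, 0], [-0.001, -0.0145, 0], [-0.001, -0.0145, 0]], "twist": [0, 0, 0, 0, 0, 0, 0]}}

```text
time: 11.3
tool_pos: [0.5, 0.1805, 0.2936]
tool_rot: [3.141, -0.003, 0.009]
ft_force: [5.4, -6.9, 3.0]
grip_width: 0.0205
```

{"fn": "play_rows", "kwargs": {"travel": [[0, -0.0005, 0], [0, -0.001, 0], [0, -0.001, 0]], "twist": [0, 0, 0]}}

```text
time: 11.68
tool_pos: [0.5, 0.1808, 0.2936]
tool_rot: [3.139, -0.004, 0.009]
ft_force: [2.1, -9.2, 5.9]
grip_width: 0.0204
```

{"fn": "play_rows", "kwargs": {"travel": [[0, -0.0005, 0], [0, -0.001, 0], [0, -0.001, 0]], "twist": [0, 0, 0]}}

```text
time: 12.05
tool_pos: [0.5, 0.1812, 0.2936]
tool_rot: [3.137, -0.006, 0.009]
ft_force: [2.9, -9.8, 6.3]
grip_width: 0.0202
```

{"fn": "play_rows", "kwargs": {"travel": [[0, -0.001, 0], [0, -0.002, 0], [0, -0.003, 0], [0, -0.003, 0]], "twist": [0, 0, 0, 0]}}

```text
time: 12.55
tool_pos: [0.5, 0.1823, 0.2935]
tool_rot: [3.131, -0.009, 0.01]
ft_force: [2.4, -25.5, 10.4]
grip_width: 0.0207
```

```bash
cat >> h.py <<'E'
def gp():
    s=read_state(); R=Ro.from_rotvec(s['tool_rot']).as_matrix(); g=s['tool_pos']+.155*R[:,2]
    print('grasp',np.round(g,4),'az',np.round(R[:,2],4),'F',np.round(s['ft_force'],1),'t',round(s['time'],2)); return g
E
python3 -c "
from h import *
gp()
for x in [([.5,.1805,.2936],[3.141,-.003,.009]),([.5,.1812,.2936],[3.137,-.006,.009])]:
    print(np.array(x[0])+.155*Ro.from_rotvec(x[1]).as_matrix()[:,2])"
```

```text
grasp [0.5009 0.1806 0.1386] az [ 0.0061 -0.0107 -0.9999] F [  2.4 -25.5  10.4] t 12.55
[0.50088816 0.18040951 0.13860257]
[0.50088801 0.18048933 0.13860417]
```

{"fn": "play_rows", "kwargs": {"travel": [[0, 0.001, 0], [0, 0.002, 0], [0, 0.002, 0]], "twist": [0, 0, 0]}}

```text
time: 12.92
tool_pos: [0.5, 0.1804, 0.2936]
tool_rot: [3.131, -0.009, 0.009]
ft_force: [0.4, -0.1, 6.0]
grip_width: 0.0204
```

```bash
python3 -c "
from h import *
gp();to()"
```

```text
grasp [0.5009 0.1788 0.1386] az [ 0.006  -0.0103 -0.9999] F [ 0.4 -0.1  6. ] t 12.93
pos [0.5    0.1804 0.2936] t 12.93 F [ 0.4 -0.1  6. ] w 0.0204 ax [ 1.    -0.005  0.006] az [ 0.006 -0.01  -1.   ] q [ 0.35  0.32 -0.17  1.07 -0.01  1.93]
```

```bash
cat >> h.py <<'E'
def garc(C,degs,r=.06,z=.1386,absdeg=None):
    g=gp(); s=read_state(); R=Ro.from_rotvec(s['tool_rot']).as_matrix(); d=g-np.array([*C,z]); a0=np.arctan2(d[1],d[0])
    print('angle',round(np.degrees(a0),2),'rad',round(np.hypot(d[0],d[1]),4),'q',np.round(s['joint_pos'],2))
    with open('glog.txt','a') as f: f.write(json.dumps(g.tolist())+'\n')
    A=np.radians(absdeg) if absdeg is not None else a0+np.radians(degs)
    rows=[np.round(R.T@(np.array([C[0]+r*np.cos(a),C[1]+r*np.sin(a),z])-g),4).tolist() for a in A]
    print(json.dumps(rows))
E
python3 -c "
from h import *
from scipy.optimize import least_squares
P=np.array([[.5659,.2358],[.6151,.2001],[.5521,.1164],[.5007,.1663],[.5,.1805]]);V=[[3.142,-.002,.004],[3.141,-.002,.006],[3.141,-.003,.007],[3.141,-.003,.009],[3.141,-.003,.009]]
G=np.array([p+.155*Ro.from_rotvec(v).as_matrix()[:2,2] for p,v in zip(P,V)]);print(G)
for r0 in (None,.06):
    f=lambda p:np.hypot(*(G-p[:2]).T)-(p[2] if r0 is None else r0)
    r=least_squares(f,[.56,.177,.06]);print(r.x,r.fun)
garc((.5604,.1765),15*np.arange(1,9))"
```

```text
[[0.56629469 0.23586338]
 [0.61569211 0.20000875]
 [0.55279077 0.11630891]
 [0.50158816 0.16620951]
 [0.50088816 0.18040951]]
[0.56077623 0.17593216 0.06006777] [ 1.16981521e-04 -1.05816386e-04  8.78604114e-05 -8.64597447e-05
 -1.25657312e-05]
[0.56074506 0.17595186 0.06      ] [ 1.68009639e-04 -1.73964596e-05  1.71018696e-04 -4.62536670e-05
  2.26523348e-05]
grasp [0.5009 0.1788 0.1386] az [ 0.006  -0.0103 -0.9999] F [ 0.4 -0.1  6. ] t 12.93
angle 177.78 rad 0.0596 q [ 0.35  0.32 -0.17  1.07 -0.01  1.93]
[[0.0011, 0.0156, 0.0002], [0.0066, 0.0302, 0.0003], [0.0157, 0.043, 0.0005], [0.0278, 0.0529, 0.0007], [0.0421, 0.0594, 0.0009], [0.0575, 0.0619, 0.001], [0.0731, 0.0604, 0.0011], [0.0878, 0.0549, 0.0011]]
```

With the tilt corrected, the grasp points fit a circle with r = 60.07 mm and residuals of about 0.1 mm. The stop held at y = 0.1804 while the force rose from 7 to 25 N, so closed is at 175.7° about the centre (0.5608, 0.1760). Now two turns counterclockwise.

```bash
python3 -c "
from h import *
garc((.5608,.176),15*np.arange(1,9))"
```

```text
grasp [0.5009 0.1788 0.1386] az [ 0.006  -0.0103 -0.9999] F [ 0.4 -0.1  6. ] t 12.93
angle 177.32 rad 0.06 q [ 0.35  0.32 -0.17  1.07 -0.01  1.93]
[[0.0014, 0.0156, 0.0002], [0.0068, 0.0303, 0.0003], [0.0158, 0.0431, 0.0005], [0.0278, 0.0532, 0.0007], [0.042, 0.0597, 0.0009], [0.0574, 0.0624, 0.001], [0.073, 0.061, 0.0011], [0.0877, 0.0556, 0.0011]]
```

{"fn": "play_rows", "kwargs": {"travel": [[0.0014, 0.0156, 0.0002], [0.0068, 0.0303, 0.0003], [0.0158, 0.0431, 0.0005], [0.0278, 0.0532, 0.0007], [0.042, 0.0597, 0.0009], [0.0574, 0.0624, 0.001], [0.073, 0.061, 0.0011], [0.0877, 0.0556, 0.0011]], "twist": [0, 0, 0, 0, 0, 0, 0, 0]}}

```text
time: 13.92
tool_pos: [0.588, 0.1242, 0.2936]
tool_rot: [3.132, -0.009, 0.008]
ft_force: [-7.6, 9.6, 10.1]
grip_width: 0.0202
```

```bash
python3 -c "
from h import *
garc((.5608,.176),15*np.arange(1,9))"
```

```text
grasp [0.5887 0.1227 0.1386] az [ 0.005  -0.0096 -0.9999] F [-7.6  9.6 10.1] t 13.93
angle -62.33 rad 0.0601 q [ 0.21  0.46  0.03  1.14 -0.01  1.79]
[[0.0127, -0.0092, -0.0001], [0.0227, -0.0213, -0.0001], [0.0292, -0.0355, -0.0002], [0.0317, -0.051, -0.0004], [0.0302, -0.0666, -0.0005], [0.0248, -0.0813, -0.0007], [0.0157, -0.094, -0.0009], [0.0036, -0.104, -0.001]]
```

{"fn": "play_rows", "kwargs": {"travel": [[0.0127, -0.0092, -0.0001], [0.0227, -0.0213, -0.0001], [0.0292, -0.0355, -0.0002], [0.0317, -0.051, -0.0004], [0.0302, -0.0666, -0.0005], [0.0248, -0.0813, -0.0007], [0.0157, -0.094, -0.0009], [0.0036, -0.104, -0.001]], "twist": [0, 0, 0, 0, 0, 0, 0, 0]}}

```text
time: 14.92
tool_pos: [0.5926, 0.2282, 0.2936]
tool_rot: [3.131, -0.009, 0.009]
ft_force: [-1.3, -7.0, 9.8]
grip_width: 0.0204
```

```bash
python3 -c "
from h import *
garc((.5608,.176),15*np.arange(1,9))"
```

```text
grasp [0.5934 0.2266 0.1386] az [ 0.0056 -0.0105 -0.9999] F [-1.3 -7.   9.8] t 14.93
angle 57.16 rad 0.0602 q [ 0.37  0.53  0.14  1.18 -0.01  1.95]
[[-0.0143, -0.0064, -0.0002], [-0.0297, -0.0092, -0.0003], [-0.0453, -0.0078, -0.0003], [-0.0601, -0.0024, -0.0004], [-0.0729, 0.0065, -0.0004], [-0.0829, 0.0185, -0.0003], [-0.0896, 0.0327, -0.0002], [-0.0923, 0.0482, -0.0]]
```

{"fn": "play_rows", "kwargs": {"travel": [[-0.0143, -0.0064, -0.0002], [-0.0297, -0.0092, -0.0003], [-0.0453, -0.0078, -0.0003], [-0.0601, -0.0024, -0.0004], [-0.0729, 0.0065, -0.0004], [-0.0829, 0.0185, -0.0003], [-0.0896, 0.0327, -0.0002], [-0.0923, 0.0482, 0]], "twist": [0, 0, 0, 0, 0, 0, 0, 0]}}

```text
time: 15.92
tool_pos: [0.4999, 0.18, 0.2936]
tool_rot: [3.131, -0.009, 0.009]
ft_force: [6.9, 1.3, 3.0]
grip_width: 0.0207
```

```bash
python3 -c "
from h import *
garc((.5608,.176),15*np.arange(1,9))"
```

```text
grasp [0.5008 0.1785 0.1386] az [ 0.0054 -0.0102 -0.9999] F [6.9 1.3 3. ] t 15.93
angle 177.65 rad 0.0601 q [ 0.35  0.32 -0.17  1.07 -0.01  1.93]
[[0.0016, 0.0156, 0.0002], [0.007, 0.0303, 0.0004], [0.0161, 0.043, 0.0006], [0.0282, 0.053, 0.0007], [0.0425, 0.0595, 0.0009], [0.0579, 0.0621, 0.001], [0.0735, 0.0606, 0.0011], [0.0882, 0.0551, 0.0011]]
```

One turn is done. Second turn.

{"fn": "play_rows", "kwargs": {"travel": [[0.0016, 0.0156, 0.0002], [0.007, 0.0303, 0.0004], [0.0161, 0.043, 0.0006], [0.0282, 0.053, 0.0007], [0.0425, 0.0595, 0.0009], [0.0579, 0.0621, 0.001], [0.0735, 0.0606, 0.0011], [0.0882, 0.0551, 0.0011]], "twist": [0, 0, 0, 0, 0, 0, 0, 0]}}

```text
time: 16.92
tool_pos: [0.5885, 0.1243, 0.2935]
tool_rot: [3.133, -0.009, 0.007]
ft_force: [-9.1, 12.6, 13.0]
grip_width: 0.0207
```

```bash
python3 -c "
from h import *
garc((.5608,.176),15*np.arange(1,9))"
```

```text
grasp [0.5892 0.1229 0.1386] az [ 0.0044 -0.0091 -0.9999] F [-9.1 12.6 13. ] t 16.93
angle -61.85 rad 0.0602 q [ 0.21  0.46  0.03  1.14 -0.01  1.79]
[[0.0126, -0.0094, -0.0001], [0.0224, -0.0216, -0.0001], [0.0288, -0.0359, -0.0002], [0.0313, -0.0513, -0.0004], [0.0296, -0.0669, -0.0005], [0.024, -0.0815, -0.0007], [0.0148, -0.0942, -0.0008], [0.0026, -0.1041, -0.001]]
```

{"fn": "play_rows", "kwargs": {"travel": [[0.0126, -0.0094, -0.0001], [0.0224, -0.0216, -0.0001], [0.0288, -0.0359, -0.0002], [0.0313, -0.0513, -0.0004], [0.0296, -0.0669, -0.0005], [0.024, -0.0815, -0.0007], [0.0148, -0.0942, -0.0008], [0.0026, -0.1041, -0.001]], "twist": [0, 0, 0, 0, 0, 0, 0, 0]}}

```text
time: 17.92
tool_pos: [0.5924, 0.2282, 0.2936]
tool_rot: [3.132, -0.01, 0.008]
ft_force: [-0.8, -5.4, 8.2]
grip_width: 0.0207
```

```bash
python3 -c "
from h import *
garc((.5608,.176),0,absdeg=[72,87,102,117,132,147,158,166])"
```

```text
grasp [0.5932 0.2267 0.1386] az [ 0.0052 -0.0099 -0.9999] F [-0.8 -5.4  8.2] t 17.93
angle 57.41 rad 0.0602 q [ 0.37  0.53  0.14  1.18 -0.01  1.95]
[[-0.0139, -0.0063, -0.0002], [-0.0293, -0.009, -0.0003], [-0.0449, -0.0077, -0.0003], [-0.0597, -0.0024, -0.0004], [-0.0725, 0.0066, -0.0003], [-0.0826, 0.0185, -0.0003], [-0.0879, 0.0288, -0.0002], [-0.0904, 0.0367, -0.0001]]
```

{"fn": "play_rows", "kwargs": {"travel": [[-0.0139, -0.0063, -0.0002], [-0.0293, -0.009, -0.0003], [-0.0449, -0.0077, -0.0003], [-0.0597, -0.0024, -0.0004], [-0.0725, 0.0066, -0.0003], [-0.0826, 0.0185, -0.0003], [-0.0879, 0.0288, -0.0002], [-0.0904, 0.0367, 0]], "twist": [0, 0, 0, 0, 0, 0, 0, 0]}}

```text
time: 18.92
tool_pos: [0.5018, 0.1915, 0.2936]
tool_rot: [3.132, -0.01, 0.007]
ft_force: [-2.3, 3.7, 9.2]
grip_width: 0.0204
```

```bash
python3 -c "
from h import *
garc((.5608,.176),0,absdeg=[170,173,175,175.7])"
```

```text
grasp [0.5025 0.19   0.1386] az [ 0.0046 -0.0097 -0.9999] F [-2.3  3.7  9.2] t 18.93
angle 166.46 rad 0.0599 q [ 0.37  0.33 -0.16  1.08 -0.01  1.94]
[[-0.0008, 0.0036, 0.0], [-0.0012, 0.0067, 0.0], [-0.0014, 0.0088, 0.0001], [-0.0015, 0.0095, 0.0001]]
```

{"fn": "play_rows", "kwargs": {"travel": [[-0.0008, 0.0036, 0], [-0.0012, 0.0067, 0], [-0.0014, 0.0088, 0], [-0.0015, 0.0095, 0], [-0.0015, 0.0095, 0], [-0.0015, 0.0095, 0]], "twist": [0, 0, 0, 0, 0, 0]}}

```text
time: 19.68
tool_pos: [0.5005, 0.1816, 0.2936]
tool_rot: [3.131, -0.01, 0.006]
ft_force: [-3.9, -0.2, 8.9]
grip_width: 0.0206
```

```bash
python3 - <<'E'
from h import *
from scipy.optimize import least_squares
garc((.5608,.176),0,absdeg=[175.7])
G=np.array([json.loads(l) for l in open('glog.txt')])[2:,:2]
r=least_squares(lambda p:np.hypot(*(G-p[:2]).T)-p[2],[.56,.177,.06]);print('ccw fit',r.x,np.round(r.fun*1e3,2))
print(np.round(read_state()['qd'],4))
a=camera('top'); cv2.imwrite('pics/t3.png',cv2.resize(a[130:270,180:460],None,fx=2.8,fy=2.8,interpolation=cv2.INTER_CUBIC))
c=cam('side'); b=camera('side'); cv2.imwrite('pics/s3.png',cv2.resize(b[130:330,220:440],None,fx=2.7,fy=2.7,interpolation=cv2.INTER_CUBIC))
for q in ['pin_head','flask','hammer','relief','spinner']:
    for r in cut_out('side',q)[:1]: print(q,round(r['conf'],2),np.round(r['extent'],1))
E
```

```text
grasp [0.501  0.1801 0.1386] az [ 0.0036 -0.0101 -0.9999] F [-3.9 -0.2  8.9] t 19.68
angle 176.1 rad 0.0599 q [ 0.35  0.32 -0.17  1.08 -0.01  1.93]
[[-0.0001, -0.0004, 0.0]]
ccw fit [0.56094367 0.17599472 0.06011118] [-0.05  0.02  0.1   0.04 -0.01 -0.04 -0.06]
[-0.0001  0.0007  0.0004  0.0012  0.0006 -0.0022]
pin_head 0.5 [325.1 233.4  85.4 101.5]
flask 0.69 [268.4 324.8  31.5  65.8]
hammer 0.71 [248.4 229.3  70.7  80.3]
relief 0.57 [375.  171.2  12.   24.8]
spinner 0.76 [346.4 222.5   9.2  13.2]
```

View pics/s3.png

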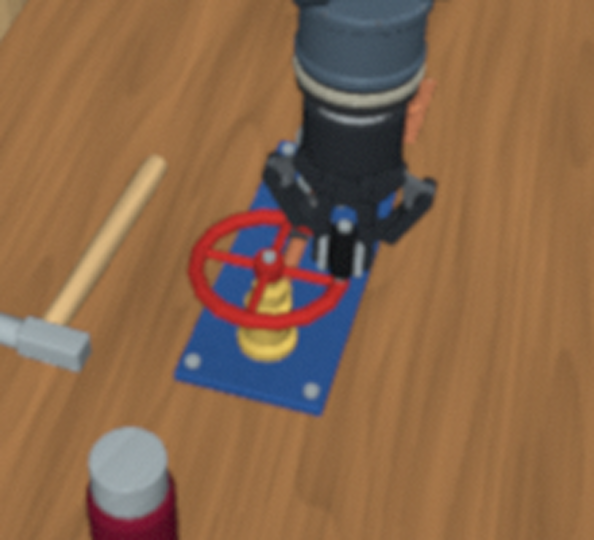

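View pics/t3.png

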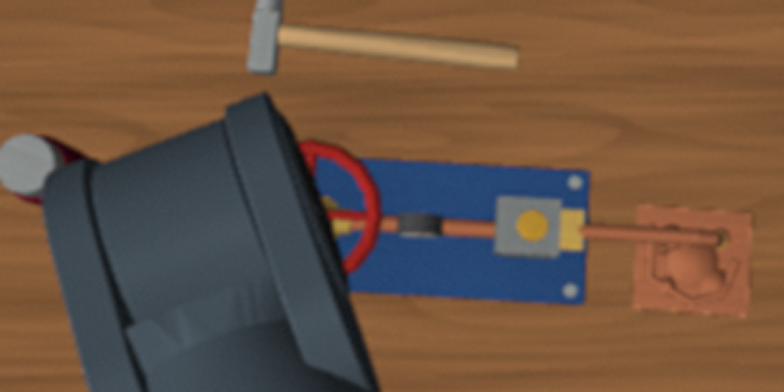

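The handle sits on the station's -x side, gripped and at rest. It is at 176.1° against the 175.7° stop reference, after two counted turns. The bystanders look undisturbed. Handing in.

```bash
python3 -c "
from h import *
gp(); print(job_done())"
```

```text
grasp [0.5011 0.1801 0.1386] az [ 0.0037 -0.0102 -0.9999] F [-4.3  0.6  8.5] t 20.02
the job is handed in; nothing more can be done
None
```

I seated the pin, closed the valve to its stop, backed it off two full turns, and handed in at about 20 s with the gripper still on the handle.

- **Pin:** I pushed it down with the shut fingertips. At a tip height of 109 mm, the seated height, the force jumped to 46 N. A side view taken then put the head about 1 px from where it should be when seated.
- **Valve:** I turned it clockwise until the handle stopped moving while the force rose from 7 to 25 N. That put the closed position at 175.7° about the wheel axis; the fitted station pose predicted 176.3°.
- **Back-off:** I turned it two counted turns counterclockwise and stopped at 176.1°, about 0.4° (0.007 rad) past the reference. The arm was at rest, with next to no force in the turning direction. The grasp points from the counterclockwise turns fit a 60.1 mm circle to within 0.1 mm, so the handle did not slip in the grip.
- **Bystanders:** The flask, hammer and relief panel appear unmoved in the last pictures.

**Checks that failed or disagreed:**
- My first move was sent in mm instead of m. The per-row limit kept it on the intended line, and nothing was touched.
- When I eased off the stop, the wheel followed by about 1.7 mm, so I set the target from the stop reading.
- In the last side view the arm hid the pin head, and the network reported something else for it. The seating check therefore rests on the push force and the earlier side view.
- For the same reason, the network's last readings for the relief panel and flask were partly hidden, so I judged those two by eye.

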